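Lift a brittle flanged bearing bush off its drying pin with spring tongs

ROBOT

A 6-joint arm with a two-finger parallel gripper is mounted at the origin on a cart in front of the work surface, level with it; the furniture and walls round the work are solid. World frame = base frame: x ahead of the robot, y to its left, z up, the work surface at z = 0. Lengths are in mm, angles in rad, forces in N, time in s.
With the tool pointing down it reaches from about 400 to 925 mm from the base axis. Payload 12.5 kg.
Tool frame: the origin (TCP) lies midway between the tips of the shut fingers; the grasp point (between the pads) lies 19 mm behind it; z points along the fingers, y is the line along which they close (so a half turn about z gives the same grasp; the last joint's range is limited). The gripper opens to 95 mm and grips with 3 to 60 N. Pads are 20 mm wide; open, the fingers measure 119 mm over their backs; the gripper's body (75 mm by 180 mm) begins 59 mm behind the grasp point.
Start: joints at [1.181, 0.491, 1.559, -0, 1.092, -0.106], TCP at [174.986, 600.022, 214.661] pointing down, gripper open.
Joint ranges: [-3.1, 3.1], [-0.84, 2.19], [0.05, 2.79], [-1.13, 4.28], [0.06, 2.93], [-2.69, 2.69]. Speed limits (rad/s): [2.22, 2.22, 2.79, 3.14, 3.14, 3.14].

INTERFACE

Orientations are given as [roll, pitch, yaw] about the fixed x, y, z axes, in that order (R = Rz(yaw) Ry(pitch) Rx(roll)).
In Python, from cell import * gives the robot as it stands.
- The arm moves only by the tool servo_tool, never from a script. Its argument "moves" is one flat list of numbers, 5 for each row, row after row: the shift along the world's x, y, z as a fraction of full scale, then the turn about the world's z as a fraction of full scale, then the opening, from 0 (shut) to 1 (fully open). A call has 1 to 12 rows; each row is the pose to reach, as a shift and turn from the pose commanded when the call began, turning the shorter way round; what a row does not reach only later rows make up. Full scale, the value 1, is 400 mm for a shift and 180 degrees for a turn. A row lasts 1/12 s, in which the tool goes at most 41.7 mm and 7.16 degrees, less where a joint would pass 70% of its speed; a pose out of reach is approached as far as the arm can. A call with a number of a shift or a turn outside -1 to 1 is refused whole. A call with a gripper value outside its range is refused whole. The fingers move at their own pace and stop on an object; the grip force is fixed at half the most. Time passes only in rows, so rows that repeat a pose let the fingers close. It gives the time, the measured TCP pose, the force, the opening and the grip force at its end, in the units of the state.
- state(): the state, without advancing time (a new reading comes with each control period).
- read_camera(name): name is "scene" or "top" or "wrist"; returns (picture, depth): 420x560x3 uint8, blue, green, red; 420x560 float32, mm along the optical axis (not along the pixel's ray), 0 where there is no reading.
- get_calibration(name): a dict with "K" (3x3 intrinsics, pixels), "k1" (the pictures are not rectified: a ray, as slopes to the right and down, at radius r is drawn at 1 + k1 r^2 times it, then the intrinsics apply), "R" (3x3) and "t" (3): a world point X has camera coordinates R X + t. Camera axes: x right, y down, z forward; pixel columns grow to the right and rows downward; lengths in mm; the calibration is good to about 2 mm. A picture is of the moment at which its call begins: read the wrist's pose just before it. get_calibration takes no time and is no camera call; for the wrist camera it gives the pose at the moment of the call.
- job_done(): hands the job in; it is judged then, once.
The state is a dict: "t": time; "joints": joint angles; "qvel": joint speeds; "tau": joint torques, N m; "eef_pos": TCP position; "tcp_rot": TCP orientation; "ft_force": force on the tool from outside, world axes, zero at the start; "moment": the same for the moment, N m; "opening": opening from 0.0 (shut) to 1.0 (fully open); "grip_force": force on a finger pad.
Only numpy, scipy, OpenCV 4.12 (cv2) and the standard library are available. Lean on these libraries where they do the work, as an engineer would, in place of code of your own. Each camera call takes 0.05 s, during which the arm holds its last target. There are 200 camera calls.

TASK

The carbon bearing parts on the pin rack have been washed and must not be touched by the fingers. Pick up the spring tongs lying beside the rack, close them gently on the barrel of the flanged bush, which is brittle, and lift it straight up off its pin. Finish while still holding it in the tongs, upright and still, at least 10 cm above where it stood, with the other two parts left on their pins and the things around undisturbed.

Things in the scene. Friction and masses are not known exactly. Their poses are not given: they have to be found in the camera images.
- tongs: Spring tongs lying flat: two straight steel strip arms 20 mm high, joined at the back by a bent spring strip; they open and close level. 195 mm long, 0.14 kg, balanced near the origin. Origin: underside, midway between the black ribbed grip pads; x along the tongs to the jaws, z up. The back ends 100 mm behind the origin. Both arms swing equally, so x stays the centre line.
- tongs_grip (a point): Place to grip, across the arms: midway between the two outer grip pads (56 mm long, 20 mm high), 10 mm above the underside; axes of the tongs. Width over the pads: 50 mm open, 37 mm closed on the bush, 33 mm shut. The spring pushes on each finger with 6 N open, 11 N at 37 mm; about 0.4 of any grip beyond that reaches each jaw. Gripped to 46 mm, the tongs can be carried with the jaws apart.
- tongs_jaw (a point): Centre of the space between the two white nylon jaws, 100 mm ahead of tongs_grip, same height and axes. Each jaw is 16 mm high and 20 mm long with a shallow upright V groove that centres a round part. Between the jaw edges there are 44 mm when open (66 mm over their backs) and 35 mm when the pads are gripped to 46 mm.
- tongs_left (a joint): Closing angle of each arm of the tongs (rad): 0 fully open, about 0.065 closed on the 22 mm barrel, 0.10 shut.
- flanged_bush: The part wanted: dark grey carbon bush on one of the three pins: flange at its foot 30 mm across and 4 mm thick, above it a barrel 22 mm across, 28 mm high in all, 16 mm bore right through, about 30 g. Origin: centre of the flange's underside; z up along the bore. Brittle: the tongs' forces on it (both jaws added) must stay under 25 N.
- flanged_bush_barrel (a point): Centre of the bush's barrel, where the jaws should take it: on the axis, 17 mm above the underside.
- drying_rack: Fixed pin rack: grey plastic slab 50 x 156 mm, top 14 mm above the table, three upright steel pins 10 mm across and 32 mm high, 48 mm apart in a row along its y axis. Origin: under the middle of the slab, at table height. The tongs reach in from its -x side, which roughly faces the robot.
- plain_sleeve: Dark grey carbon sleeve without a flange on another pin, to be left: 22 mm across, 34 mm high. Origin: centre of its underside.
- thrust_ring: Dark grey low carbon ring on another pin, to be left: 28 mm across, 10 mm high. Origin: centre of its underside.
- grease_tin: Bystander: round tin, 68 mm across, 53 mm high, beyond the rack. Origin: centre of its underside.
- tape_measure: Bystander: tape measure standing on edge, 39 x 83 x 66 mm high, to the left of the work. Origin: centre of its underside.
Mind the look-alikes: they are no part of the job. Leave any blue look-alike of the flanged_bush alone.

How it is judged:
By the outcome, as a careful person would: the job done as asked, in the order asked, and still so for the second after the job is handed in, while the arm keeps its last pose, push and grip.
It also fails if it takes over 40 s, if anything falls off the work surface, if the arm or the gripper's body presses on something with over 40 N, if the wrist force passes 120 N, or if a joint passes its speed limit or range.

## Working session

There is one attempt and no reset: what is moved stays moved. The work goes in short steps, Python scripts to look and compute and a tool call to move; the robot and the scene stay as the last step left them, time stands still between calls to the robot, and variables do not carry over. Pictures are saved under pics/ and viewed, at most 10 in all, crops included, and the job is handed in when it is done.

Besides the shell and the picture viewer there is one more tool, called after ">>>" by a JSON object that holds its "name" and its "arguments". servo_tool: Moves the arm, as the interface text tells. Its arguments: {"type":"object","properties":{"moves":{"type":"array"}},"required":["moves"]}

```bash
mkdir -p pics; cat > h.py <<'E'
from cell import *
import numpy as np, cv2, json
def grab(n):
    c=get_calibration(n); p,d=read_camera(n)
    np.savez(f'{n}.npz',p=p,d=d,K=c['K'],k1=c['k1'],R=c['R'],t=c['t']); return p,d
def load(n): return np.load(f'{n}.npz')
def ray(f,u,v):
    K=f['K'];k=float(f['k1'])
    x=np.array([(u-K[0,2])/K[0,0],(v-K[1,2])/K[1,1]]);s=x.copy()
    for _ in range(20): s=x/(1+k*(s@s))
    return np.array([s[0],s[1],1.])
def atz(f,u,v,z):
    r=f['R'].T@ray(f,u,v); c=-f['R'].T@f['t']; return c+r*(z-c[2])/r[2]
def dep(f,u,v):
    return f['R'].T@(ray(f,u,v)*f['d'][int(round(v)),int(round(u))]-f['t'])
E
python3 - <<'E'
from h import *
a,_=grab('top');b,_=grab('scene')
cv2.imwrite('pics/top.png',cv2.resize(a,(800,600)));cv2.imwrite('pics/scene.png',cv2.resize(b,(800,600)))
print(state()['t'])
E
```

```text
0.1
```

View pics/top.png

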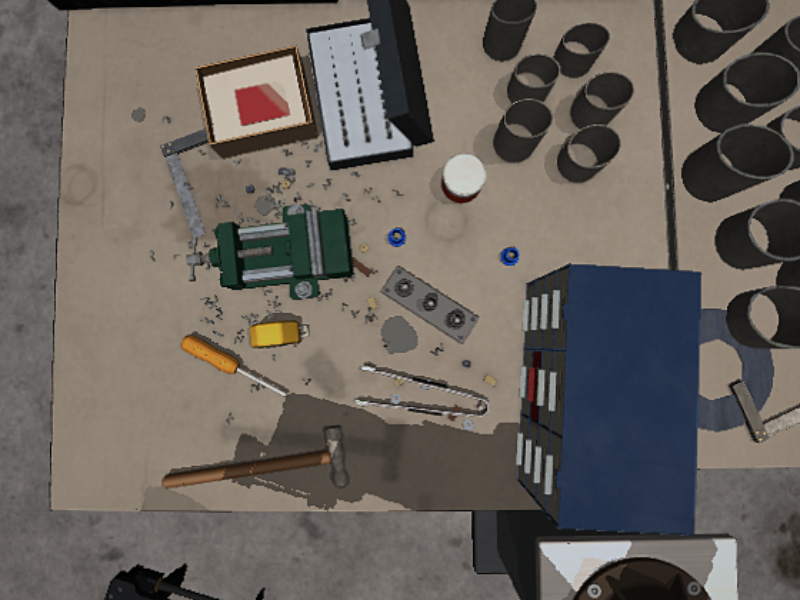

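View pics/scene.png

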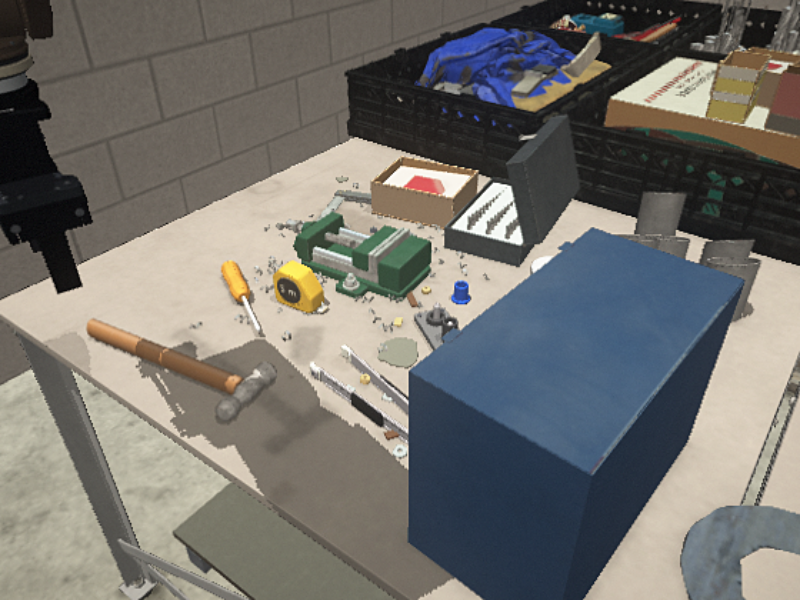

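The top view shows the tongs at (360–488, 365–415), jaws to the left. The rack is at (430, 303) with three dark parts at (404, 287), (430, 301) and (456, 319). Two blue look-alikes stand at (397, 237) and (510, 256). A tall blue cabinet stands at x > 520.

```bash
python3 - <<'E'
from h import *
f=load('top')
c=f['p'][180:300,240:360]; cv2.imwrite('pics/crop.png',cv2.resize(c,(600,600),interpolation=cv2.INTER_CUBIC))
print('cam',-f['R'].T@f['t'])
for n,u,v in [('pinL',404,287),('mid',430,301),('pinR',456,319),('jaw1',368,367),('jaw2',360,402),('back',487,405),('tape',275,333),('cab',570,265),('cab2',525,290),('cabb',565,530),('cabfoot',528,500),('tin',463,175),('tableedge',300,509),('rackcL',397,267),('rackcR',465,341),('vise',350,270)]:
    print(n,np.round(dep(f,u*.7,v*.7)),np.round(atz(f,u*.7,v*.7,0)))
E
```

```text
cam [469.9133459  378.87366001 910.51642982]
pinL [553. 370.  46.] [557. 370.   0.]
mid [531. 330.  46.] [534. 327.   0.]
pinR [503. 290.  44.] [504. 286.   0.]
jaw1 [429. 428.  18.] [428. 429.   0.]
jaw2 [374. 441.  19.] [372. 443.   0.]
back [367. 241.  20.] [365. 238.   0.]
tape [483. 567.  65.] [484. 581.   0.]
cab [560. 169. 232.] [591.  97.   0.]
cab2 [550. 173.   3.] [550. 172.   0.]
cabb [ 109.   69. -168.] [166. 117.   0.]
cabfoot [214. 175.  -0.] [214. 175.   0.]
tin [727. 276.  53.] [743. 269.   0.]
tableedge [203. 540.   3.] [202. 540.   0.]
rackcL [589. 381.  15.] [591. 381.   0.]
rackcR [468. 271.  -2.] [468. 272.   0.]
vise [579. 453.  56.] [586. 458.   0.]
```

View pics/crop.png

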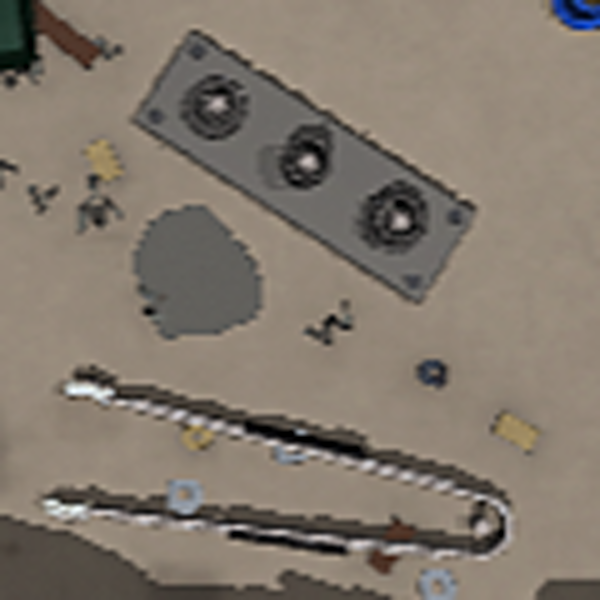

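```bash
python3 - <<'E'
from h import *
f=load('top')
for n,u,v in [('L',404,287),('M',430,301),('R',456,319)]:
    u*=.7;v*=.7;P=dep(f,u,v);C=[]
    for a in range(int(u)-14,int(u)+15):
        for b in range(int(v)-14,int(v)+15):
            C.append(dep(f,a,b))
    C=np.array(C);r=np.hypot(*(C[:,:2]-P[:2]).T)
    m=r<20
    print(n,np.histogram(C[m,2],bins=np.arange(10,54,4)), C[m&(C[:,2]>42)].mean(0).round(1))
s=state();print({k:np.round(s[k],3) for k in ('joints','eef_pos','tcp_rot','ft_force','opening')})
w=get_calibration('wrist');print(-w['R'].T@w['t'],w['R'].round(2),w['K'])
E
```

```text
L (array([58, 79, 15, 64,  4,  0,  2,  0,  9,  5]), array([10, 14, 18, 22, 26, 30, 34, 38, 42, 46, 50])) [554.5 368.5  45.1]
M (array([ 67, 100,   1,   0,   1,   4,   1,   3,  17,  37]), array([10, 14, 18, 22, 26, 30, 34, 38, 42, 46, 50])) [528.9 329.2  47.2]
R (array([45, 92, 30,  3,  2,  8,  7, 12, 33,  6]), array([10, 14, 18, 22, 26, 30, 34, 38, 42, 46, 50])) [502.6 290.3  44.3]
{'joints': array([ 1.181,  0.491,  1.559, -0.   ,  1.092, -0.106]), 'eef_pos': array([174.914, 599.811, 214.134]), 'tcp_rot': array([-3.141, -0.   ,  2.858]), 'ft_force': array([-0.624,  0.171,  0.764]), 'opening': np.float64(0.997)}
[112.04601085 620.02623061 384.60021849] [[ 0.28  0.96 -0.  ]
 [ 0.93 -0.27  0.24]
 [ 0.23 -0.07 -0.97]] [[310.24548782   0.         280.29839604]
 [  0.         310.24548782 209.80006487]
 [  0.           0.           1.        ]]
```

The height histograms identify the parts:
- Left (404, 287): only 22–26 mm high, so it is the ring.
- Middle (430, 301): top near 48 mm and no flange, so it is the sleeve.
- Right (456, 319): top near 42 mm with an 18 mm flange, so it is the flanged bush.

I'll move above the tongs and look with the wrist camera.

>>> {"name": "servo_tool", "arguments": {"moves": [0.52,-0.66,0,0.535,1,0.52,-0.66,0,0.535,1,0.52,-0.66,0,0.535,1,0.52,-0.66,0,0.535,1,0.52,-0.66,0,0.535,1,0.52,-0.66,0,0.535,1,0.52,-0.66,0,0.535,1,0.52,-0.66,0,0.535,1,0.52,-0.66,-0.15,0.535,1,0.52,-0.66,-0.15,0.535,1,0.52,-0.66,-0.15,0.535,1,0.52,-0.66,-0.15,0.535,1]}}

```text
t: 1.1
eef_pos: [382.9, 334.9, 153.1]
tcp_rot: [3.14, -0.003, -1.993]
ft_force: [0.0, -0.6, -0.3]
opening: 1.001
grip_force: 0.0
```

>>> {"name": "servo_tool", "arguments": {"moves": [0,0,0,0.0,1,0,0,0,0.0,1]}}

```text
t: 1.27
eef_pos: [383.0, 336.0, 154.5]
tcp_rot: [3.141, -0.0, -2.002]
ft_force: [-0.1, 1.0, -0.9]
opening: 1.004
grip_force: 0.0
```

```bash
python3 - <<'E'
from h import *
a,_=grab('wrist');cv2.imwrite('pics/w1.png',cv2.resize(a,(800,600)))
E
```

```text
(no output)
```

View pics/w1.png

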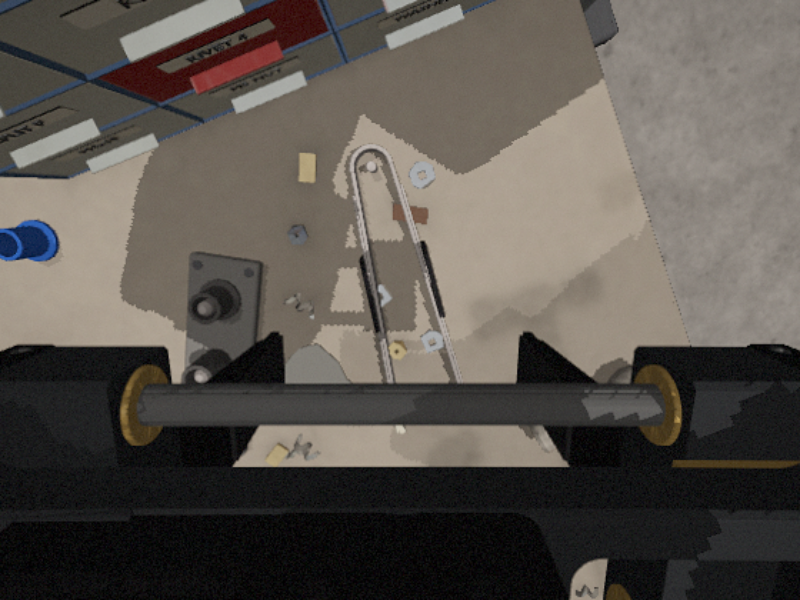

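The wrist view shows the tongs' back at (370, 147) and the pads at (361–380, 257–332) and (421–443, 242–316). The bush on the end pin at (208, 305) has a visible flange. I'll enlarge both.

```bash
python3 - <<'E'
from h import *
f=load('wrist');p=f['p']
c=cv2.resize(p[95:245,115:325],(798,570),interpolation=cv2.INTER_CUBIC);cv2.imwrite('pics/w1c.png',c)
E
```

```text
(no output)
```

View pics/w1c.png

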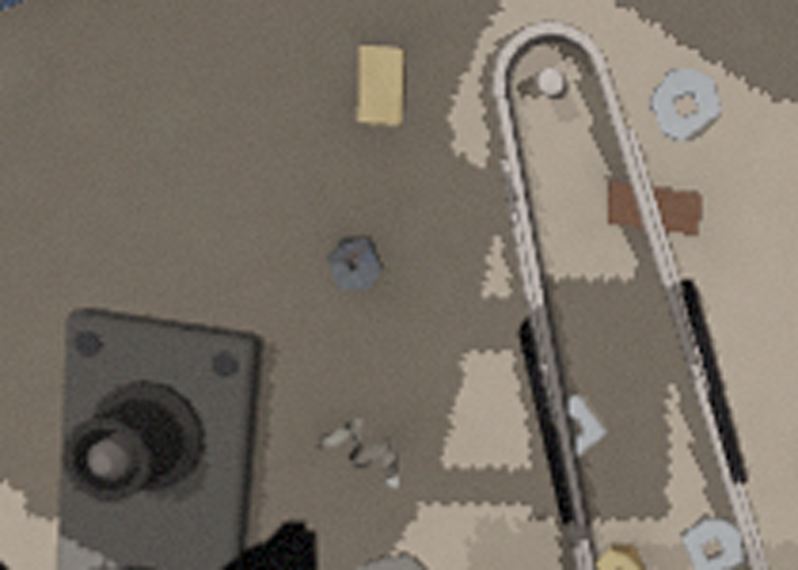

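```bash
python3 - <<'E'
from h import *
f=load('wrist')
P=lambda u,v,z: atz(f,115+u/3.8,95+v/3.8,z)
lb,lf,rb,rf=P(521,322,20),P(562,520,20),P(693,283,20),P(744,480,20)
bk=P(548,25,20)
g=(lb+lf+rb+rf)/4
print(lb,lf,rb,rf,bk,g)
d=g-bk;print('yaw from back',np.degrees(np.arctan2(d[1],d[0])),np.linalg.norm(d))
for a in [lf-lb,rf-rb]:print(np.degrees(np.arctan2(a[1],a[0])),np.linalg.norm(a))
q=lb+lf-rb-rf;print('perp',np.degrees(np.arctan2(q[1],q[0])),np.linalg.norm(q)/2)
print('pin',P(103,458,46),'bushtop',P(109,459,42))
c1,c2=P(70,312,14),P(260,338,14);print('rack end',c1,c2,np.degrees(np.arctan2(*(c1-c2)[1::-1])))
t=load('top')
j=[atz(t,(240+u/5),(180+v/5),18) for u,v in [(90,388),(68,507)]]
print('jaws top',j,(j[0]+j[1])/2)
for u,v in [(400,220),(307,162),(217,104)]: print('pin',atz(t,240+u/5,180+v/5,46))
print('back top',atz(t,240+512/5,180+528/5,20))
E
```

```text
[399.00662564 305.53010706  20.        ] [412.4737543  358.66711399  20.        ] [354.26218331 314.96131543  20.        ] [363.22633634 368.92880471  20.        ] [361.00595971 242.50724644  20.        ] [382.2422249 337.0218353  20.       ]
yaw from back 77.33664914267328 96.87097845402955
75.77831694450062 54.81701432782424
80.56911266157633 54.70690942411972
perp -11.833275343664074 48.01635157003714
pin [502.47971839 290.68174641  46.        ] bushtop [503.3715763 291.7058057  42.       ]
rack end [506.74074014 254.13294121  14.        ] [464.69925764 281.01733456  14.        ] -32.59781746174103
jaws top [array([427.24436961, 427.46648625,  18.        ]), array([373.78708229, 437.81820756,  18.        ])] [400.51572595 432.64234691  18.        ]
pin [500.97758145 288.61240254  46.        ]
pin [527.05771169 329.23873709  46.        ]
pin [553.25106923 368.72174372  46.        ]
back top [362.76048261 237.90057483  20.        ]
```

>>> {"name": "servo_tool", "arguments": {"moves": [-0.002,0.0025,-0.1,0.073,1,-0.002,0.0025,-0.2,0.073,1,-0.002,0.0025,-0.27,0.073,1,-0.002,0.0025,-0.32,0.073,1,-0.002,0.0025,-0.35,0.073,1,-0.002,0.0025,-0.365,0.073,1,-0.002,0.0025,-0.375,0.073,1,-0.002,0.0025,-0.375,0.073,1]}}

```text
t: 1.98
eef_pos: [382.1, 337.2, 4.6]
tcp_rot: [3.141, -0.0, -1.77]
ft_force: [-0.2, 0.0, 0.0]
opening: 0.997
grip_force: 0.0
```

>>> {"name": "servo_tool", "arguments": {"moves": [0,0,0,0,0.8,0,0,0,0,0.6,0,0,0,0,0.53,0,0,0,0,0.5,0,0,0,0,0.48,0,0,0,0,0.48,0,0,0,0,0.48,0,0,0,0,0.48,0,0,0,0,0.48]}}

```text
t: 2.73
eef_pos: [382.3, 337.1, 4.8]
tcp_rot: [-3.141, 0.0, -1.769]
ft_force: [0.3, -0.0, 2.3]
opening: 0.492
grip_force: 7.6
```

>>> {"name": "servo_tool", "arguments": {"moves": [0,0,0.01,0,0.475,0,0,0.03,0,0.475,0,0,0.06,0,0.475,0,0,0.1,0,0.475,0,0,0.14,0,0.475,0,0,0.18,0,0.475,0,0,0.21,0,0.475,0,0,0.22,0,0.475,0,0,0.22,0,0.475]}}

```text
t: 3.48
eef_pos: [382.5, 337.2, 93.9]
tcp_rot: [-3.14, 0.001, -1.768]
ft_force: [0.2, -0.1, -1.9]
opening: 0.476
grip_force: 7.0
```

>>> {"name": "servo_tool", "arguments": {"moves": [-0.01,0.01,0,-0.02,0.475,-0.02,0.03,0,-0.05,0.475,-0.03,0.05,0,-0.09,0.475,-0.04,0.07,0,-0.125,0.475,-0.05,0.09,0,-0.16,0.475,-0.0575,0.1,0,-0.195,0.475,-0.0575,0.11,0,-0.23,0.475,-0.0575,0.11,0,-0.265,0.475,-0.0575,0.11,0,-0.295,0.475,-0.0575,0.11,0,-0.315,0.475,-0.0575,0.11,0,-0.316,0.475]}}

```text
t: 4.4
eef_pos: [358.8, 380.8, 91.9]
tcp_rot: [-3.141, -0.001, -2.764]
ft_force: [0.0, -0.2, -0.7]
opening: 0.474
grip_force: 7.0
```

>>> {"name": "servo_tool", "arguments": {"moves": [0,0,0,-0.02,0.475,0,0,0,-0.05,0.475,0,0,0,-0.085,0.475,0,0,0,-0.12,0.475,0,0,0,-0.155,0.475,0,0,0,-0.19,0.475,0,0,0,-0.225,0.475,0,0,0,-0.26,0.475,0,0,0,-0.285,0.475,0,0,0,-0.3,0.475,0,0,0,-0.3,0.475,0,0,0,-0.3,0.475]}}

```text
t: 5.4
eef_pos: [359.1, 380.9, 92.3]
tcp_rot: [-3.141, -0.0, 2.583]
ft_force: [1.0, 0.1, -1.5]
opening: 0.471
grip_force: 7.0
```

```bash
python3 - <<'E'
from h import *
a,_=grab('top');b,_=grab('wrist')
c=a[160:310,210:410]
cv2.imwrite('pics/t2.png',cv2.resize(c,(800,600),interpolation=cv2.INTER_CUBIC))
s=state();print(s['t'],s['eef_pos'],s['tcp_rot'],s['joints'].round(2) if hasattr(s['joints'],'round') else s['joints'])
E
```

```text
5.5 [359.07590799 380.93533231  92.42394074] [-3.14123650e+00 -1.32794157e-04  2.58206425e+00] [ 0.69  0.52  1.93  0.    0.7  -0.32]
```

View pics/t2.png

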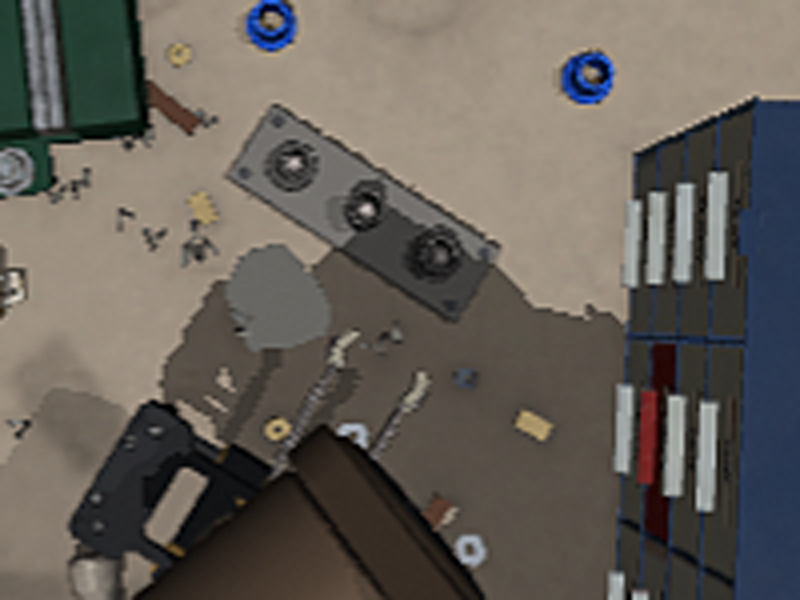

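The top view shows the held tongs with white jaws at (345, 348) and (417, 387), open and pointing at the rack. The bush is at (436, 256). The parts and rack haven't moved.

```bash
python3 - <<'E'
from h import *
f=load('top');p=f['p'].astype(int);d=f['d']
W=[]
for v in range(238,270):
    for u in range(285,322):
        X=dep(f,u,v)
        if 80<X[2]<125: W.append([*X,p[v,u].min()])
W=np.array(W);print(len(W),np.percentile(W[:,2],[10,50,90]).round(1))
h=np.radians(-32.05);e=np.array([np.cos(h),np.sin(h)]);n=np.array([-e[1],e[0]])
tcp=np.array(state()['eef_pos'])[:2]
a=(W[:,:2]-tcp)@e;b=(W[:,:2]-tcp)@n
for s in (1,-1):
    m=(b*s>0)
    print(s,'along max',np.percentile(a[m],[98,100]).round(1),'z',np.median(W[m,2]).round(1))
    for lo,hi in ((60,70),(70,80),(80,90),(90,97),(97,103),(103,112)):
        k=m&(a>lo)&(a<hi)
        if k.sum(): print(lo,k.sum(),b[k].min().round(1),b[k].max().round(1),W[k,2].mean().round(1))
for u,v in [(345,348),(417,387)]:
    X=atz(f,210+u/4,160+v/4,105);q=X[:2]-tcp;print('jaw',X,q@e,q@n)
# pin tops in this picture
for u,v in [(436,256),(365,209),(292,162)]: print(atz(f,210+u/4,160+v/4,46))
E
```

```text
152 [101.4 105.9 108.9]
1 along max [108.1 109. ] z 106.3
60 13 17.0 21.1 105.1
70 12 16.4 21.5 106.4
80 11 17.5 22.5 106.8
90 14 16.3 24.9 105.3
97 11 19.2 25.9 104.9
103 12 16.7 23.6 104.6
-1 along max [107.2 108. ] z 105.2
60 3 -19.7 -18.5 101.6
70 13 -23.0 -18.4 105.5
80 15 -25.1 -16.9 103.8
90 14 -26.4 -18.3 105.4
97 13 -27.4 -19.4 103.4
103 10 -24.5 -17.8 104.7
jaw [452.26992312 344.20300295 105.        ] 98.48222592622189 18.320470872751734
jaw [432.03447093 307.69357936 105.        ] 100.70501221439878 -23.36250835735141
[501.00117319 290.81685251  46.        ]
[527.39358768 329.56522851  46.        ]
[553.92873355 369.60032019  46.        ]
```

>>> {"name": "servo_tool", "arguments": {"moves": [0,0,-0.02,0,0.484,0,0,-0.05,0,0.484,0,0,-0.09,0,0.484,0,0,-0.13,0,0.484,0,0,-0.155,0,0.484,0,0,-0.165,0,0.484,0,0,-0.165,0,0.484]}}

```text
t: 6.08
eef_pos: [358.9, 380.8, 25.7]
tcp_rot: [-3.14, -0.001, 2.58]
ft_force: [-0.3, -0.1, -1.1]
opening: 0.484
grip_force: 6.7
```

>>> {"name": "servo_tool", "arguments": {"moves": [0.01,-0.006,0,0,0.484,0.03,-0.019,0,0,0.484,0.05,-0.031,0,0,0.484,0.07,-0.0435,0,0,0.484,0.09,-0.056,0,0,0.484,0.11,-0.0685,0,0,0.484,0.125,-0.078,0,0,0.484,0.137,-0.085,0,0,0.484,0.143,-0.089,0,0,0.484,0.147,-0.0915,0,0,0.484,0.147,-0.0915,0,0,0.484,0.147,-0.0915,0,0,0.484]}}

```text
t: 7.08
eef_pos: [417.7, 344.5, 26.6]
tcp_rot: [-3.141, -0.0, 2.58]
ft_force: [0.0, 0.2, -1.6]
opening: 0.483
grip_force: 6.7
```

```bash
python3 - <<'E'
from h import *
a,_=grab('top');b,_=grab('wrist')
c=a[180:270,240:360]
cv2.imwrite('pics/t3.png',cv2.resize(c,(800,600),interpolation=cv2.INTER_CUBIC))
s=state();print(s['t'],s['eef_pos'],s['tcp_rot'],s['ft_force'],s['opening'],s['grip_force'])
E
```

```text
7.1833 [417.68336016 344.60873147  26.65862428] [-3.14157028e+00 -4.14378791e-05  2.58003617e+00] [ 0.42195674  1.03378552 -1.73968132] 0.486398922834757 6.685304269194603
```

View pics/t3.png

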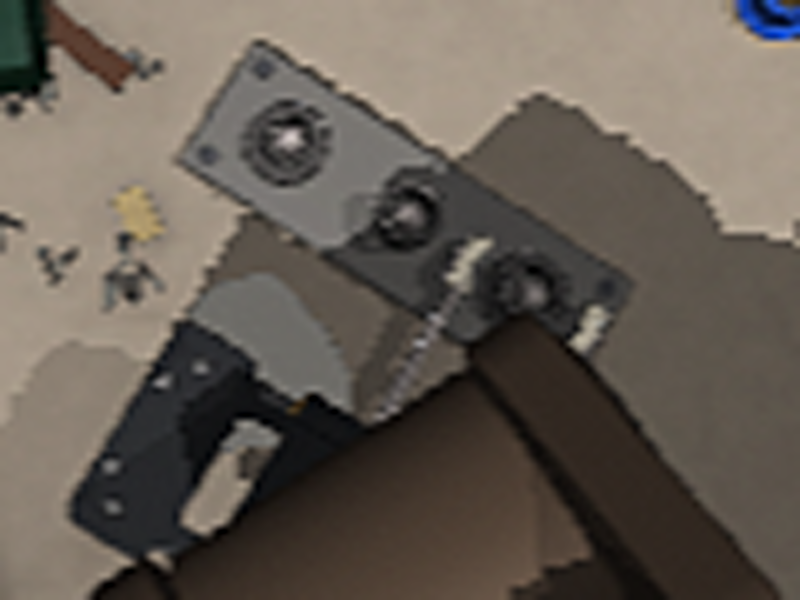

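The top view shows the jaws at (468, 263) and (590, 328) straddling the bush at (533, 291), clear of the sleeve. A nudge of about 1.5 mm forward is needed, then I'll close slowly.

>>> {"name": "servo_tool", "arguments": {"moves": [0.003,-0.002,0,0,0.484,0.003,-0.002,0,0,0.47,0.003,-0.002,0,0,0.46,0.003,-0.002,0,0,0.45,0.003,-0.002,0,0,0.44,0.003,-0.002,0,0,0.43,0.003,-0.002,0,0,0.42,0.003,-0.002,0,0,0.41,0.003,-0.002,0,0,0.405,0.003,-0.002,0,0,0.4,0.003,-0.002,0,0,0.4,0.003,-0.002,0,0,0.4]}}

```text
t: 8.18
eef_pos: [419.2, 343.6, 26.6]
tcp_rot: [3.142, -0.0, 2.58]
ft_force: [0.7, -0.1, -0.7]
opening: 0.402
grip_force: 11.7
```

>>> {"name": "servo_tool", "arguments": {"moves": [0,0,0,0,0.395,0,0,0,0,0.392,0,0,0,0,0.389,0,0,0,0,0.386,0,0,0,0,0.386,0,0,0,0,0.386]}}

```text
t: 8.68
eef_pos: [419.2, 343.6, 26.7]
tcp_rot: [3.141, -0.0, 2.579]
ft_force: [-0.0, -0.3, -0.8]
opening: 0.392
grip_force: 27.5
```

>>> {"name": "servo_tool", "arguments": {"moves": [0,0,0.004,0,0.387,0,0,0.012,0,0.387,0,0,0.025,0,0.387,0,0,0.045,0,0.387,0,0,0.07,0,0.387,0,0,0.1,0,0.387,0,0,0.13,0,0.387,0,0,0.16,0,0.387,0,0,0.19,0,0.387,0,0,0.22,0,0.387,0,0,0.25,0,0.387,0,0,0.27,0,0.387]}}

```text
t: 9.68
eef_pos: [419.4, 343.8, 136.8]
tcp_rot: [3.14, 0.001, 2.58]
ft_force: [-0.6, 0.4, -0.9]
opening: 0.385
grip_force: 25.3
```

>>> {"name": "servo_tool", "arguments": {"moves": [0,0,0.02,0,0.387,0,0,0.035,0,0.387,0,0,0.045,0,0.387,0,0,0.05,0,0.387,0,0,0.05,0,0.387,0,0,0.05,0,0.387,0,0,0.05,0,0.387,0,0,0.05,0,0.387,0,0,0.05,0,0.387]}}

```text
t: 10.43
eef_pos: [419.1, 343.5, 154.3]
tcp_rot: [-3.141, -0.0, 2.58]
ft_force: [-0.2, 0.1, -1.3]
opening: 0.394
grip_force: 25.3
```

```bash
python3 - <<'E'
from h import *
a,_=grab('top');b,_=grab('scene')
c=cv2.resize(a[170:280,240:380],(400,314),interpolation=cv2.INTER_CUBIC)
d=cv2.resize(b[160:270,230:370],(400,314),interpolation=cv2.INTER_CUBIC)
cv2.imwrite('pics/t4.png',np.hstack([c,d]))
f=load('top')
s=state();print(s['t'],s['eef_pos'],s['opening'],s['grip_force'],s['ft_force'])
E
```

```text
10.5333 [419.15743987 343.59254416 154.48922016] 0.391315911669394 25.265357494354248 [ 0.55292313  0.04324609 -1.56976234]
```

View pics/t4.png

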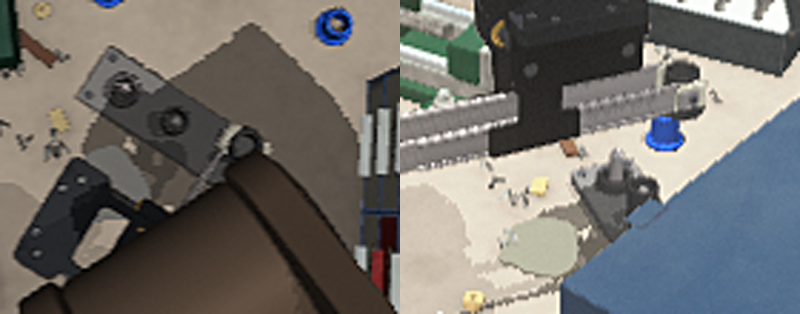

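The left half shows the bush between the jaws at (245, 143), with the ring and sleeve still on their pins. The scene view (right half) shows it held level and upright at (685, 85), well above the rack. It has been lifted about 128 mm, so I'll hand it in.

```bash
python3 -c "
from cell import *
print(job_done())"
```

```text
the job is handed in; nothing more can be done
None
```

I handed the job in with the flanged bush held upright and still in the tongs, about 128 mm above where it stood; the sleeve and ring are still on their pins, and the tongs' force on the bush was about 13 N at most, worked out from the grip reading (limit 25 N).

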